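Tip the blue cell tray flat and push it against the stop

ROBOT

A 7-joint arm with a two-finger parallel gripper is mounted at the origin on the work surface. World frame = base frame: x ahead of the robot, y to its left, z up, the work surface at z = 0. Lengths are in m, angles in rad, forces in N, time in s.
With the tool pointing down it reaches from about 0.4 to 0.875 m from the base axis. Payload 4.4 kg.
Tool frame: the origin (TCP) lies where the fingers leave the gripper's body, on its centre line; the fingertips stand 73 mm ahead of it and the grasp point (between the pads) lies 54 mm ahead of it (arm.grasp_offset is the distance from the TCP to the grasp point, in m); z points along the fingers, y is the line along which they close (so a half turn about z gives the same grasp; the last joint's range is limited). The gripper opens to 85 mm and grips with 20 to 120 N. Pads are 22 mm wide; open, the fingers measure 114 mm over their backs; the gripper's body (76 mm by 85 mm) begins 54 mm behind the grasp point. The pads swing forward as they close: fully open they stand 13 mm farther back than shut.
Start: joints at [1.194, 0.628, 0.038, 1.517, -0.027, 0.996, -0.02], TCP at [0.199, -0.619, 0.304] pointing down, gripper open.
Joint ranges: [-3.06, 3.06], [-0.37, 2.12], [-1.25, 1.32], [0.18, 2.47], [-1.1, 4.24], [0.23, 1.98], [-2.94, 2.94]. Speed limits (rad/s): [2.57, 2.57, 3.14, 3.14, 3.14, 3.14, 3.14].

INTERFACE

Orientations are given as a rotation vector (axis times angle).
In Python, from plant import observe, eyes, arm, finder gives the robot as it stands.
- The arm moves only by the tool step_arm, never from a script. Its argument "plan" is a list of rows, each an object with "slide": the shift along the world's x, y, z each as a share of 50 cm, from -1 to 1, a list of three; "delta_rot": the turn, a rotation vector about the world's x, y, z each as a share of 0.5 rad, from -1 to 1, a list of three. In form: [{"slide": [x, y, z], "delta_rot": [wx, wy, wz]}, ...]. A call has 1 to 20 rows; each row is the pose to reach, as a shift and turn from the pose commanded when the call began; what a row does not reach only later rows make up. A row lasts 1/12 s, in which the tool goes at most 41.7 mm and 7.16 degrees, less where a joint would pass 70% of its speed; a pose out of reach is approached as far as the arm can. A call with a number of a shift or a turn outside -1 to 1 is refused whole. A call with a gripper value outside its range is refused whole. "gripper" is the closure, from -1 (fully open) to 1 (shut), set as the call begins (left out, the last holds). The fingers move at their own pace and stop on an object; the grip force is fixed at half the most. Time passes only in rows, so rows that repeat a pose let the fingers close. It gives the time, the measured TCP pose, the force, the opening and the grip force at its end, in the units of the state.
- observe(): the state, without advancing time (a new reading comes with each control period).
- eyes.capture(name): name is "side" or "top"; returns the picture (384x512x3 uint8, red, green, blue); there is no depth.
- eyes.calibration(name): a dict with "vfov" (degrees; the focal length in pixels is half the picture's height over the tangent of half this angle, whatever the lens; pixels are square), "cx", "cy" (the principal point, pixels), "dist_coeffs" ([k1, k2, p1, p2, k3] as OpenCV has them; the pictures are not rectified), "R" (3x3) and "t" (3): a world point X has camera coordinates R X + t. Camera axes: x right, y down, z forward; pixel columns grow to the right and rows downward; lengths in m; the calibration is good to about 2 mm. A picture is of the moment at which its call begins. calibration takes no time and is no camera call.
- arm.finish_job(): hands the job in; it is judged then, once.
Trained networks look in the newest picture that a camera, given by its name, has taken for a name from the list of things; names that differ only in an ending like _2 or _b are one class to them, and where a whole thing is asked for, a point or a joint stands for the part that bears it (a point fixed in the world has none). Each returns a list of dicts, best first, with "score" (0 to 1); they miss things now and then, are a little off and sometimes report something else, mostly with a low value. They report only what shows in the picture. A call takes as long as a camera call. They do not tell look-alikes from the thing itself.
- finder.spot_in(camera, target): "location" ([x, y, z] in m, in world coordinates, good to about 4 mm: the middle of the surface that is visible of it).
- finder.place_of(camera, target): "location" ([x, y, z] in m, in world coordinates, good to about 4 mm: a listed point, or the origin of a listed thing).
The state is a dict: "time_s": time; "qpos": joint angles; "joint_vel": joint speeds; "tau": joint torques, N m; "position": TCP position; "tcp_rot": TCP orientation; "contact_force": force on the tool from outside, world axes, zero at the start; "moment": the same for the moment, N m; "grip_width": opening from 0.0 (shut) to 1.0 (fully open); "finger_force": force on a finger pad.
Only numpy, scipy, OpenCV 4.12 (cv2) and the standard library are available. Lean on these libraries where they do the work, as an engineer would, in place of code of your own. Each camera call takes 0.05 s, during which the arm holds its last target. There are 200 camera calls.

TASK

Three empty trays stand on their long sides; the blue one is needed for loading. Push it over with the fingers, away from the robot, so that it lies flat on its base with its open side up, then push it along the bench until its long side is flush against the aluminium stop bar. Only push: do not lift the tray, leave the grey and yellow trays standing, and do not disturb the other things.

Things in the scene. Friction and masses are not known exactly. Their poses are not given: they have to be found in the camera images.
- blue_tray: Blue open plastic tray, 150 mm long, 110 wide, 45 deep, 4 mm walls and base, about 0.25 kg, standing 110 mm tall on a long side wall, mouth roughly towards the robot. Origin: centre of that wall's outside, at bench level. +x from mouth to base (rim at x = -22.5 mm, base outside at +22.5), y along the length, +z up its 110 mm. Tipped right, +x points down, +z to the stop.
- grey_tray: Grey open plastic tray, 150 mm long, 110 wide, 45 deep, 4 mm walls and base, about 0.25 kg, standing 110 mm tall on a long side wall, mouth roughly towards the robot. Origin: centre of that wall's outside, at bench level. +x from mouth to base (rim at x = -22.5 mm, base outside at +22.5), y along the length, +z up its 110 mm. In the same row; must stay standing.
- yellow_tray: Yellow open plastic tray, 150 mm long, 110 wide, 45 deep, 4 mm walls and base, about 0.25 kg, standing 110 mm tall on a long side wall, mouth roughly towards the robot. Origin: centre of that wall's outside, at bench level. +x from mouth to base (rim at x = -22.5 mm, base outside at +22.5), y along the length, +z up its 110 mm. In the same row; must stay standing.
- stop: Straight aluminium stop bar, 760 mm long, 25 mm deep, 30 mm high, screwed to the bench across the far side of the mat. Origin: at bench level, middle of its near face (the one towards the robot). +x points away from the robot, square to the face; y along the bar; the near face is the plane x = 0.
- blue_lead_left (a point): Point on the blue tray at 22.5, 70, 110 mm in its frame: once tipped it is on the bench at the left end of the long side that meets the stop (5 mm in from the tray's end).
- blue_lead_right (a point): The same at 22.5, -70, 110 mm: right end of the side that meets the stop.
- blue_heel (a point): Point on the blue tray at 22.5, 0, 0 mm in its frame: middle of the bench-level base edge about which it tips; stays on the bench throughout. The tray topples by itself once leaned about 15 degrees over this edge. Lying flat it is 45 mm high and this edge is on its near side, where it is pushed towards the stop (it slides with 1 to 4 N).
- cell_front: Pink cylindrical battery cell, 21 mm diameter, 70 mm tall, 70 g, standing loose in front of the row of trays, a little left of the middle; origin at the centre of its underside. Leave it alone.
- cell_left: Sky-blue cylindrical battery cell, 21 mm diameter, 70 mm tall, 70 g, standing loose on the left of the mat; origin at the centre of its underside. Leave it alone.
- cell_right: Pink cylindrical battery cell, 21 mm diameter, 70 mm tall, 70 g, standing loose on the right of the mat; origin at the centre of its underside. Leave it alone.
- glue: White plastic glue bottle, 44 mm diameter, 120 mm tall, standing loose at the left edge of the mat; origin at the centre of its underside. Leave it alone.
- tape: Yellow plastic ring (tape core), 90 mm diameter, 20 mm high, lying loose at the right edge of the mat; origin at the centre of its underside. Leave it alone.
Things that resemble listed ones, but are neither listed nor needed, are in the scene too. Several things look just like the blue_tray: the one meant starts farthest from the robot's base. What is shaped like the yellow_tray but pink is not meant.

How it is judged:
By the outcome, as a careful person would: the job done as asked, in the order asked, and still so for the second after the job is handed in, with the robot touching nothing.
It also fails if it takes over 43 s, if anything falls off the work surface, if the arm or the gripper's body presses on something with over 40 N, if the wrist force passes 120 N, or if a joint passes its speed limit or range.

## Working session

There is one attempt and no reset: what is moved stays moved. The work goes in short steps, Python scripts to look and compute and a tool call to move; the robot and the scene stay as the last step left them, time stands still between calls to the robot, and variables do not carry over. Pictures are saved under pics/ and viewed, at most 10 in all, crops included, and the job is handed in when it is done.

Besides the shell and the picture viewer there is one more tool, called after "Call:" as name(argument=value, ...) on one line, values as JSON. step_arm: Moves the arm, as the interface text tells. Its arguments: {"type":"object","properties":{"plan":{"type":"array"},"gripper":{"type":"number"}},"required":["plan"]}

```bash
mkdir -p pics
cat > h.py <<'E'
import numpy as np, cv2
from plant import observe, eyes, arm, finder
def K(c):
    f=192/np.tan(np.radians(c['vfov'])/2); return np.array([[f,0,c['cx']],[0,f,c['cy']],[0,0,1.]])
def px(cam,X):
    c=eyes.calibration(cam); return cv2.projectPoints(np.array(X,float).reshape(-1,3),cv2.Rodrigues(np.array(c['R']))[0],np.array(c['t'],float),K(c),np.array(c['dist_coeffs'],float))[0].reshape(-1,2)
def ray(cam,uv,z):
    c=eyes.calibration(cam); p=cv2.undistortPoints(np.array(uv,float).reshape(-1,1,2),K(c),np.array(c['dist_coeffs'],float)).reshape(-1,2)
    R=np.array(c['R']);o=-R.T@np.array(c['t']); d=np.c_[p,np.ones(len(p))]@R
    return o+d*((z-o[2])/d[:,2])[:,None]
E
python3 - <<'E'
from h import *
a=[eyes.capture(n) for n in("side","top")]
for n,p in zip(("side","top"),a): cv2.imwrite(f'pics/{n}0.png',p[:,:,::-1])
for n in("side","top"):
    c=eyes.calibration(n); print(n,-np.array(c['R']).T@np.array(c['t']))
    for t in("blue_tray","grey_tray","yellow_tray","stop","cell_front","blue_heel","blue_lead_left","blue_lead_right"):
        for r in finder.place_of(n,t): print(n,t,round(r['score'],2),np.round(r['location'],3),np.round(px(n,r['location'])[0]))
E
```

```text
side [0.20780168 0.81047793 0.87966187]
side blue_tray 0.68 [ 0.534 -0.014  0.001] [234. 210.]
side grey_tray 0.82 [ 0.531 -0.216  0.002] [258. 167.]
side yellow_tray 0.81 [ 0.528  0.239 -0.004] [200. 281.]
side yellow_tray 0.56 [0.202 0.295 0.005] [328. 339.]
side stop 0.56 [ 0.771  0.    -0.002] [157. 194.]
side cell_front 0.47 [0.41  0.12  0.003] [261. 256.]
side blue_heel 0.97 [ 0.554 -0.012  0.003] [227. 208.]
side blue_heel 0.49 [0.555 0.057 0.109] [216. 196.]
side blue_lead_left 0.78 [0.551 0.057 0.108] [217. 196.]
side blue_lead_left 0.67 [ 0.269 -0.33   0.112] [353. 135.]
side blue_lead_right 0.97 [ 0.134 -0.384  0.111] [400. 134.]
side blue_lead_right 0.91 [ 0.549 -0.084  0.112] [238. 163.]
top [ 0.3839383  -0.00914318  1.19259408]
top blue_tray 0.58 [ 0.19  -0.335  0.001] [355. 290.]
top grey_tray 0.68 [ 0.527 -0.224 -0.001] [320. 184.]
top yellow_tray 0.69 [0.531 0.239 0.002] [177. 180.]
top yellow_tray 0.65 [0.207 0.294 0.002] [156. 281.]
top yellow_tray 0.63 [ 0.531 -0.222 -0.002] [319. 183.]
top stop 0.63 [ 0.772  0.    -0.002] [253. 109.]
top cell_front 0.55 [ 0.414  0.121 -0.001] [213. 216.]
top cell_front 0.3 [ 0.774  0.001 -0.001] [252. 108.]
top blue_heel 0.8 [ 0.55  -0.013  0.001] [255. 175.]
top blue_heel 0.75 [ 0.2   -0.361 -0.001] [363. 287.]
top blue_lead_left 0.73 [0.552 0.058 0.112] [232. 169.]
top blue_lead_left 0.59 [ 0.267 -0.336  0.113] [366. 269.]
top blue_lead_right 0.58 [ 0.554 -0.082  0.108] [279. 169.]
top blue_lead_right 0.57 [ 0.136 -0.388  0.111] [384. 316.]
```

View pics/side0.png

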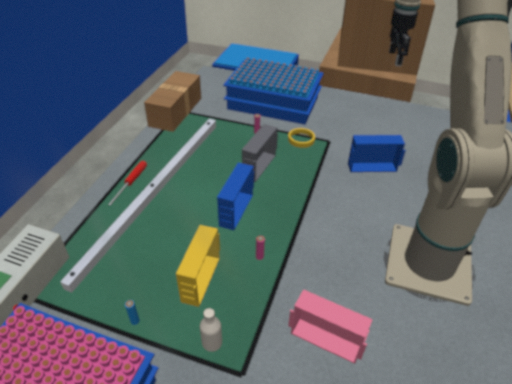

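View pics/top0.png

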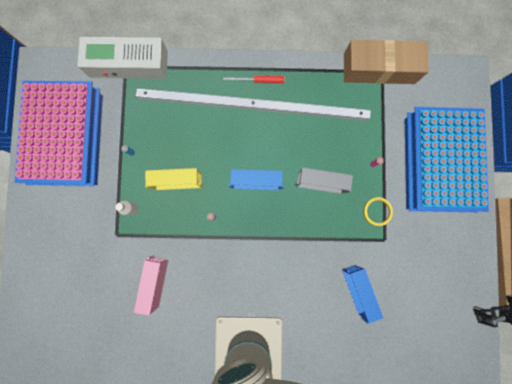

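Run:
```python
from h import *
p=cv2.imread('pics/top0.png')[130:240,130:390]; cv2.imwrite('pics/crop0.png',cv2.resize(p,None,fx=3,fy=3,interpolation=2))
s=observe(); print(s['position'],s['tcp_rot'],s['time_s'],s['grip_width'])
for n in("side","top"):
    for t in("cell_left","cell_right","glue","tape"):
        for r in finder.place_of(n,t): print(n,t,round(r['score'],2),np.round(r['location'],3),np.round(px(n,r['location'])[0]))
```

```text
[ 0.19881607 -0.6188804   0.30396931] [3.10364421e+00 4.86151220e-01 1.09355642e-04] 0.9 1.0015900805536981
side cell_left 0.58 [0.618 0.393 0.   ] [135. 321.]
side cell_left 0.48 [0.433 0.384 0.001] [213. 343.]
side glue 0.81 [0.433 0.384 0.001] [213. 344.]
side tape 0.66 [ 0.444 -0.406  0.003] [300. 139.]
top cell_left 0.64 [ 0.614  0.391 -0.002] [132. 154.]
top cell_right 0.49 [ 0.593 -0.398 -0.006] [373. 165.]
top glue 0.54 [ 0.435  0.385 -0.002] [131. 208.]
top tape 0.62 [ 0.443 -0.403  0.   ] [375. 211.]
```

View pics/crop0.png

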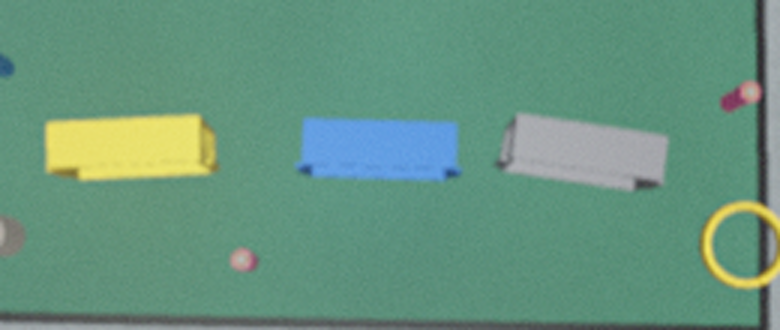

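Pictures: the blue trays are at side (236,196) / top (256,179), mid-row and farthest from the base, and at side (377,153) / top (363,293), a look-alike near the base. The pink one at top (151,286) is not meant. The crop confirms the mid-row blue tray: its mouth faces the robot and yaw is about 0. The stop slants about 5°, with its right end nearer. Next I'll measure the stop line.

Run:
```python
from h import *
p=cv2.imread('pics/top0.png').astype(int)
m=((p.min(2)>135)&(p.max(2)-p.min(2)<45)).astype(np.uint8); k=np.zeros_like(m);k[86:122,130:376]=1;m*=k
n,l,s,_=cv2.connectedComponentsWithStats(m);i=1+s[1:,4].argmax();print(s[i])
m=l==i
cs=np.arange(145,364)
for nm,f in(("near",lambda v:v.max()+.5),("far",lambda v:v.min()-.5)):
    uv=np.array([[c,f(np.where(m[:,c])[0])] for c in cs])
    for z in(0.,.03):
        X=ray('top',uv,z); q=np.polyfit(X[:,1],X[:,0],1); print(nm,z,q,np.degrees(np.arctan(q[0])),np.std(X[:,0]-np.polyval(q,X[:,1])))
c=p[140:215,225:290]; b=(c[:,:,0]-c[:,:,2]>60)
print(cv2.minAreaRect(np.argwhere(b)[:,::-1].astype(np.float32)))
```

```text
[ 136   88  235   31 2215]
near 0.0 [0.0771351  0.77530486] 4.410781956779293 0.001028766431928775
near 0.03 [0.0771351  0.76547768] 4.410781956779326 0.001002887556986351
far 0.0 [0.07640072 0.80764552] 4.3689513762002905 0.0009870310782238232
far 0.03 [0.07640072 0.79700463] 4.368951376200333 0.0009622020664628632
((30.68623924255371, 39.354129791259766), (55.06563186645508, 20.536027908325195), 1.7357045412063599)
```

Call:
step_arm(plan=[{"slide": [0,0,0],"delta_rot": [0,0,-0.2]},{"slide": [0.08,0.05,0],"delta_rot": [0,0,-0.4]},{"slide": [0.16,0.12,0],"delta_rot": [0,0,-0.622]},{"slide": [0.24,0.19,0],"delta_rot": [0,0,-0.622]},{"slide": [0.3,0.26,0],"delta_rot": [0,0,-0.622]},{"slide": [0.36,0.33,0],"delta_rot": [0,0,-0.622]},{"slide": [0.42,0.4,0],"delta_rot": [0,0,-0.622]},{"slide": [0.42,0.47,0],"delta_rot": [0,0,-0.622]},{"slide": [0.42,0.54,0],"delta_rot": [0,0,-0.622]},{"slide": [0.42,0.61,0],"delta_rot": [0,0,-0.622]},{"slide": [0.42,0.68,0],"delta_rot": [0,0,-0.622]},{"slide": [0.42,0.75,0],"delta_rot": [0,0,-0.622]},{"slide": [0.42,0.82,0],"delta_rot": [0,0,-0.622]},{"slide": [0.42,0.89,0],"delta_rot": [0,0,-0.622]},{"slide": [0.42,0.96,0],"delta_rot": [0,0,-0.622]},{"slide": [0.42,1,0],"delta_rot": [0,0,-0.622]},{"slide": [0.42,1,0],"delta_rot": [0,0,-0.622]},{"slide": [0.42,1,0],"delta_rot": [0,0,-0.622]},{"slide": [0.42,1,0],"delta_rot": [0,0,-0.622]},{"slide": [0.42,1,0],"delta_rot": [0,0,-0.622]}], gripper=-1)

```text
time_s: 2.97
position: [0.4089, -0.1202, 0.304]
tcp_rot: [3.141, -0.004, 0.001]
contact_force: [-0.5, 0.2, -0.2]
grip_width: 1.0
finger_force: 0.0
```

Call:
step_arm(plan=[{"slide": [0.04,0.07,0],"delta_rot": [0,0,-0.03]},{"slide": [0.08,0.14,0],"delta_rot": [0,0,-0.03]},{"slide": [0.08,0.216,0],"delta_rot": [0,0,-0.03]},{"slide": [0.08,0.216,-0.08],"delta_rot": [0,0,-0.03]},{"slide": [0.08,0.216,-0.16],"delta_rot": [0,0,-0.03]},{"slide": [0.08,0.216,-0.24],"delta_rot": [0,0,-0.03]},{"slide": [0.08,0.216,-0.298],"delta_rot": [0,0,-0.03]},{"slide": [0.08,0.216,-0.298],"delta_rot": [0,0,-0.03]},{"slide": [0.08,0.216,-0.298],"delta_rot": [0,0,-0.03]}])

```text
time_s: 3.72
position: [0.4482, -0.012, 0.154]
tcp_rot: [3.141, -0.027, -0.006]
contact_force: [0.6, 0.2, -0.1]
grip_width: 1.0
finger_force: 0.0
```

Run:
```python
from h import *
p=eyes.capture('side');cv2.imwrite('pics/s1.png',cv2.resize(p[90:290,150:350,::-1],None,fx=3,fy=3,interpolation=2)); s=observe();print(s['position'],s['contact_force'])
```

```text
[ 0.4493338  -0.01188255  0.15540136] [-0.24318337 -0.04161044  0.92719271]
```

View pics/s1.png

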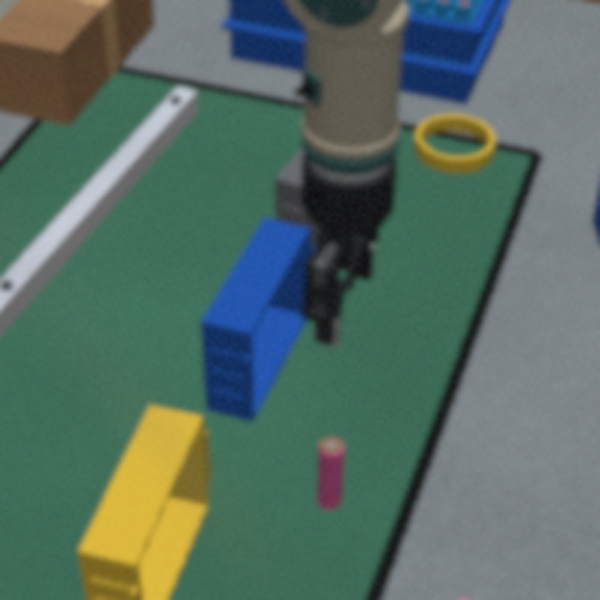

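The picture shows the gripper open in front of the blue tray: fingertip at crop (327,340), level with the rim's upper part. Everything else is clear, so I'll push slowly.

Call:
step_arm(plan=[{"slide": [0.03,0,0],"delta_rot": [0,0,0]},{"slide": [0.06,0,0],"delta_rot": [0,0,0]},{"slide": [0.08,0,0],"delta_rot": [0,0,0]},{"slide": [0.088,0,0],"delta_rot": [0,0,0]},{"slide": [0.096,0,0],"delta_rot": [0,0,0]},{"slide": [0.104,0,0],"delta_rot": [0,0,0]},{"slide": [0.112,0,0],"delta_rot": [0,0,0]},{"slide": [0.12,0,0],"delta_rot": [0,0,0]},{"slide": [0.128,0,0],"delta_rot": [0,0,0]},{"slide": [0.136,0,0],"delta_rot": [0,0,0]},{"slide": [0.144,0,0],"delta_rot": [0,0,0]},{"slide": [0.152,0,0],"delta_rot": [0,0,0]},{"slide": [0.16,0,0],"delta_rot": [0,0,0]},{"slide": [0.168,0,0],"delta_rot": [0,0,0]},{"slide": [0.168,0,0],"delta_rot": [0,0,0]}])

```text
time_s: 5.02
position: [0.5339, -0.0108, 0.1549]
tcp_rot: [3.141, -0.024, 0.002]
contact_force: [-0.4, 0.5, 0.2]
grip_width: 1.0
finger_force: 0.0
```

Run:
```python
from h import *
p=eyes.capture('side');cv2.imwrite('pics/s2.png',cv2.resize(p[90:290,150:350,::-1],None,fx=3,fy=3,interpolation=2)); s=observe();print(s['position'],s['contact_force'])
```

```text
[ 0.53324739 -0.01088042  0.15484466] [ 0.04249093  0.30270208 -0.14299267]
```

View pics/s2.png

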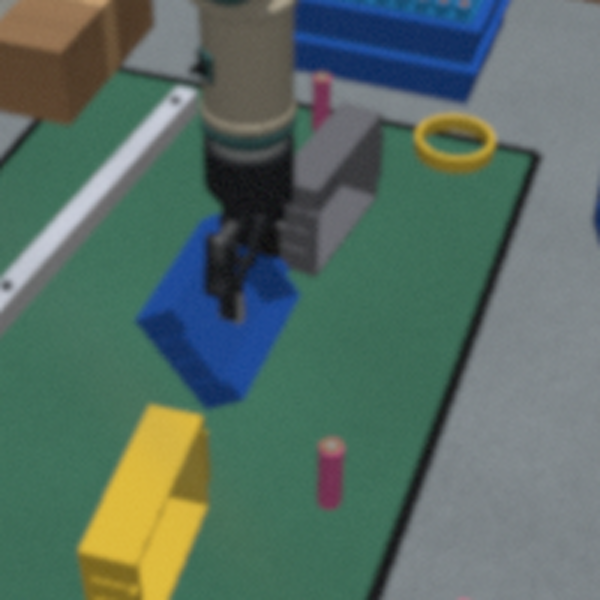

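The tray is toppling: force is zero and the fingers are above it. I'll back off and re-measure.

Call:
step_arm(plan=[{"slide": [-0.04,0,0.02],"delta_rot": [0,0,0]},{"slide": [-0.09,0,0.02],"delta_rot": [0,0,0]},{"slide": [-0.14,0,0.02],"delta_rot": [0,0,0]},{"slide": [-0.14,0,0.02],"delta_rot": [0,0,0]},{"slide": [-0.14,0,0.02],"delta_rot": [0,0,0]}])

```text
time_s: 5.48
position: [0.4615, -0.0109, 0.165]
tcp_rot: [3.141, -0.024, -0.002]
contact_force: [1.1, -0.6, 0.0]
grip_width: 0.997
finger_force: 0.0
```

Run:
```python
from h import *
s=observe();print(s['position'],s['contact_force'])
p=eyes.capture('side');q=eyes.capture('top')
a=cv2.resize(p[90:290,150:350,::-1],(400,400)); b=cv2.resize(q[80:240,180:340,::-1],(400,400)); cv2.imwrite('pics/s3.png',np.hstack([a,b]))
for n in("side","top"):
    for t in("blue_heel","blue_lead_left","blue_lead_right"):
        for r in finder.place_of(n,t): print(n,t,round(r['score'],2),np.round(r['location'],3))
```

```text
[ 0.46148451 -0.01090868  0.16504735] [ 1.12764132 -0.6007919   0.01335681]
side blue_heel 0.94 [ 0.199 -0.36  -0.001]
side blue_heel 0.72 [ 0.554 -0.015  0.001]
side blue_lead_left 0.72 [ 0.663  0.055 -0.002]
side blue_lead_left 0.64 [ 0.267 -0.33   0.111]
side blue_lead_right 0.69 [ 0.662 -0.084  0.003]
side blue_lead_right 0.59 [ 0.137 -0.385  0.11 ]
side blue_lead_right 0.39 [ 0.768  0.001 -0.003]
top blue_heel 0.84 [ 0.555 -0.015  0.001]
top blue_heel 0.84 [ 0.199 -0.364 -0.003]
top blue_lead_left 0.6 [ 0.665  0.056 -0.002]
top blue_lead_right 0.87 [ 0.665 -0.082  0.002]
top blue_lead_right 0.76 [ 0.134 -0.385  0.109]
```

View pics/s3.png

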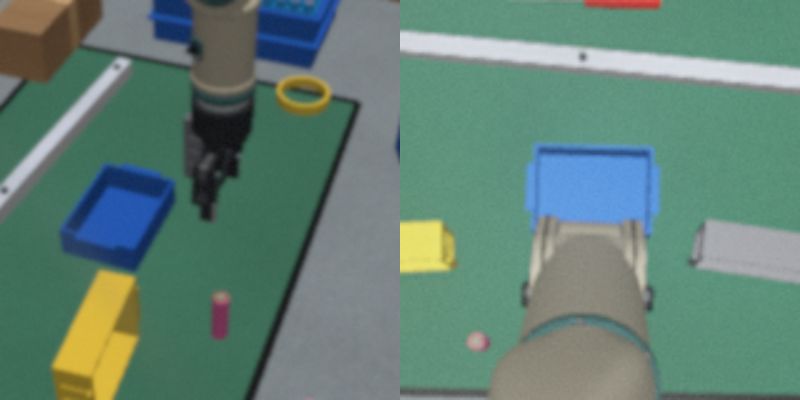

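The tray lies flat with its open side up: heel at (0.5545, -0.014), leads at x≈0.664, yaw about 0. The stop there is at x≈0.771. I'll descend behind it, turn to the stop's yaw and push part of the way.

Call:
step_arm(plan=[{"slide": [0,0,-0.05],"delta_rot": [0,0,-0.06]},{"slide": [0,-0.002,-0.1],"delta_rot": [0,0,-0.124]},{"slide": [0,-0.004,-0.15],"delta_rot": [0,0,-0.124]},{"slide": [0.03,-0.004,-0.15],"delta_rot": [0,0,-0.124]},{"slide": [0.08,-0.004,-0.15],"delta_rot": [0,0,-0.124]},{"slide": [0.12,-0.006,-0.15],"delta_rot": [0,0,-0.124]},{"slide": [0.14,-0.006,-0.15],"delta_rot": [0,0,-0.124]},{"slide": [0.15,-0.006,-0.15],"delta_rot": [0,0,-0.124]},{"slide": [0.16,-0.007,-0.15],"delta_rot": [0,0,-0.124]},{"slide": [0.17,-0.008,-0.15],"delta_rot": [0,0,-0.124]},{"slide": [0.18,-0.009,-0.15],"delta_rot": [0,0,-0.124]},{"slide": [0.19,-0.01,-0.15],"delta_rot": [0,0,-0.124]},{"slide": [0.2,-0.011,-0.15],"delta_rot": [0,0,-0.124]},{"slide": [0.21,-0.012,-0.15],"delta_rot": [0,0,-0.124]},{"slide": [0.22,-0.012,-0.15],"delta_rot": [0,0,-0.124]},{"slide": [0.23,-0.013,-0.15],"delta_rot": [0,0,-0.124]},{"slide": [0.24,-0.013,-0.15],"delta_rot": [0,0,-0.124]},{"slide": [0.25,-0.014,-0.15],"delta_rot": [0,0,-0.124]},{"slide": [0.26,-0.015,-0.15],"delta_rot": [0,0,-0.124]},{"slide": [0.26,-0.015,-0.15],"delta_rot": [0,0,-0.124]}])

```text
time_s: 7.55
position: [0.5944, -0.0185, 0.0901]
tcp_rot: [3.139, -0.121, 0.004]
contact_force: [0.3, -0.8, -0.5]
grip_width: 1.004
finger_force: 0.0
```

```bash
cat > m.py <<'E'
from h import *
import sys
s=observe();print(s['position'],s['tcp_rot'],s['contact_force'],s['time_s'])
p=eyes.capture('side');q=eyes.capture('top')
a=cv2.resize(p[90:290,150:350,::-1],(400,400)); b=cv2.resize(q[80:240,180:340,::-1],(400,400)); cv2.imwrite(f'pics/{sys.argv[1]}.png',np.hstack([a,b]))
for n in("side","top"):
    for t in("blue_heel","blue_lead_left","blue_lead_right"):
        for r in finder.place_of(n,t):
            if r['location'][0]>.45: x=r['location'];print(n,t,round(r['score'],2),np.round(x,3),'gap',round(.772+.077*x[1]-x[0],4))
E
python3 m.py s4
```

```text
[ 0.59440645 -0.01849969  0.09008238] [ 3.13902858 -0.12120203  0.00375163] [ 0.34196198 -0.77642355 -0.45337254] 7.55
side blue_heel 0.75 [ 0.609 -0.022  0.002] gap 0.1614
side blue_lead_left 0.72 [0.718 0.043 0.   ] gap 0.0577
side blue_lead_right 0.7 [ 0.707 -0.095 -0.002] gap 0.0574
top blue_lead_right 0.73 [ 0.709 -0.091  0.001] gap 0.0557
```

View pics/s4.png

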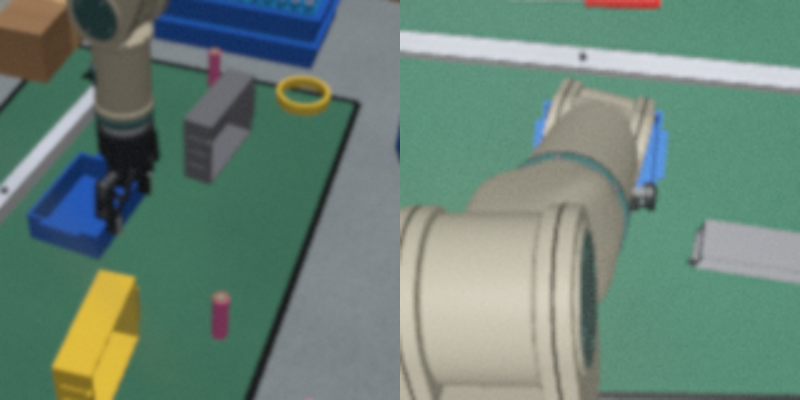

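The tray sits behind the fingers, aligned to the stop, with a gap of about 57 mm at both ends. I'll continue to just short of the stop.

Call:
step_arm(plan=[{"slide": [0.01,-0.001,0],"delta_rot": [0,0,0]},{"slide": [0.02,-0.002,0],"delta_rot": [0,0,0]},{"slide": [0.03,-0.002,0],"delta_rot": [0,0,0]},{"slide": [0.04,-0.003,0],"delta_rot": [0,0,0]},{"slide": [0.05,-0.004,0],"delta_rot": [0,0,0]},{"slide": [0.06,-0.005,0],"delta_rot": [0,0,0]},{"slide": [0.07,-0.005,0],"delta_rot": [0,0,0]},{"slide": [0.08,-0.006,0],"delta_rot": [0,0,0]},{"slide": [0.088,-0.007,0],"delta_rot": [0,0,0]},{"slide": [0.094,-0.007,0],"delta_rot": [0,0,0]},{"slide": [0.1,-0.008,0],"delta_rot": [0,0,0]},{"slide": [0.104,-0.008,0],"delta_rot": [0,0,0]},{"slide": [0.108,-0.008,0],"delta_rot": [0,0,0]},{"slide": [0.108,-0.008,0],"delta_rot": [0,0,0]}])

```text
time_s: 9.12
position: [0.6473, -0.0224, 0.0899]
tcp_rot: [3.139, -0.121, 0.001]
contact_force: [-0.5, -0.6, 0.0]
grip_width: 0.999
finger_force: 0.0
```

Call:
step_arm(plan=[{"slide": [0.002,0,0],"delta_rot": [0,0,0]},{"slide": [0.004,0,0],"delta_rot": [0,0,0]},{"slide": [0.006,0,0],"delta_rot": [0,0,0]},{"slide": [0.006,0,0],"delta_rot": [0,0,0]}])

```text
time_s: 9.45
position: [0.6482, -0.0224, 0.0898]
tcp_rot: [-3.139, 0.121, 0.006]
contact_force: [-5.6, 0.1, 4.1]
grip_width: 0.997
finger_force: 2.7
```

```bash
python3 m.py s5
```

```text
[ 0.64820178 -0.02237107  0.08977415] [-3.13909056  0.12130275  0.00614506] [-5.64104826  0.07969435  4.11866815] 9.45
side blue_heel 0.6 [ 0.661 -0.022  0.003] gap 0.1089
side blue_lead_left 0.62 [0.774 0.042 0.002] gap 0.0013
side blue_lead_left 0.48 [ 0.768  0.001 -0.   ] gap 0.0037
side blue_lead_right 0.94 [ 0.762 -0.098 -0.001] gap 0.002
top blue_heel 0.21 [ 0.774  0.002 -0.001] gap -0.0014
top blue_lead_right 0.52 [ 0.764 -0.097 -0.001] gap 0.0003
top blue_lead_right 0.29 [ 0.593 -0.396 -0.001] gap 0.1485
```

Contact with the stop at 5.6 N. I'll press slightly more to square it.

Call:
step_arm(plan=[{"slide": [0.003,0,0],"delta_rot": [0,0,0]},{"slide": [0.006,0,0],"delta_rot": [0,0,0]},{"slide": [0.006,0,0],"delta_rot": [0,0,0]}])

```text
time_s: 10.1
position: [0.6486, -0.0223, 0.0894]
tcp_rot: [-3.139, 0.121, 0.016]
contact_force: [-11.3, 0.8, 7.4]
grip_width: 0.999
finger_force: 5.6
```

Call:
step_arm(plan=[{"slide": [-0.01,0,0],"delta_rot": [0,0,0]},{"slide": [-0.03,0,0],"delta_rot": [0,0,0]},{"slide": [-0.08,0,0],"delta_rot": [0,0,0]},{"slide": [-0.14,0,0.06],"delta_rot": [0,0,0]},{"slide": [-0.2,0,0.13],"delta_rot": [0,0,0]},{"slide": [-0.27,0,0.2],"delta_rot": [0,0,0]},{"slide": [-0.34,0,0.27],"delta_rot": [0,0,0]},{"slide": [-0.4,0,0.3],"delta_rot": [0,0,0]},{"slide": [-0.4,0,0.3],"delta_rot": [0,0,0]},{"slide": [-0.4,0,0.3],"delta_rot": [0,0,0]}])

```text
time_s: 10.93
position: [0.4516, -0.0224, 0.2421]
tcp_rot: [-3.138, 0.122, -0.006]
contact_force: [0.7, 0.4, 0.2]
grip_width: 0.997
finger_force: 0.0
```

```bash
python3 m.py s6
python3 - <<'E'
from h import *
q=eyes.capture('top');p=eyes.capture('side')
cv2.imwrite('pics/c6.png',np.vstack([cv2.resize(q[85:175,215:305,::-1],(560,560),interpolation=2)]))
cv2.imwrite('pics/f6.png',p[:,:,::-1])
E
```

```text
[ 0.45159196 -0.02241731  0.24206006] [-3.13838672  0.12206066 -0.00551467] [0.71834747 0.3955194  0.21710629] 10.9333
side blue_lead_left 0.67 [ 0.772  0.038 -0.003] gap 0.0024
side blue_lead_right 0.81 [ 0.765 -0.101  0.   ] gap -0.0007
top blue_heel 0.97 [ 0.661 -0.021  0.001] gap 0.1092
top blue_lead_left 0.56 [0.773 0.039 0.   ] gap 0.0023
top blue_lead_right 0.84 [ 0.762 -0.098  0.001] gap 0.0022
```

View pics/c6.png

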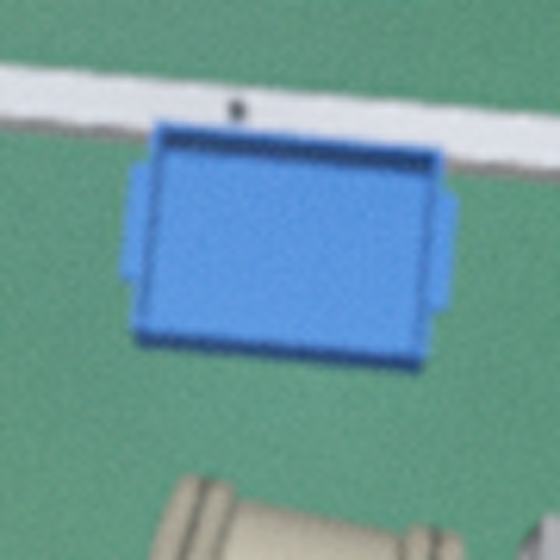

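View pics/f6.png

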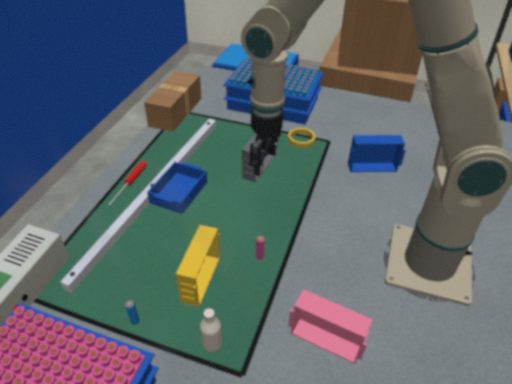

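The crop shows the tray against the bar: its far edge runs (160,125)–(440,152), parallel to the bar within about 0.4°. The grey tray is hidden by the gripper in the side view. I'll check the yaw more finely and confirm the grey tray.

Run:
```python
from h import *
Q=np.mean([eyes.capture('top').astype(float) for _ in range(4)],0); d=Q[:,:,2]-Q[:,:,0]   # blue-red
def edge(rows,cols,z,img,th):
    uv=[]
    for c in cols:
        v=img[rows,c]; k=np.where((v[:-1]-th)*(v[1:]-th)<=0)[0][0]; uv.append([c,rows[k]+(th-v[k])/(v[k+1]-v[k])])
    X=ray('top',uv,z); q=np.polyfit(X[:,1],X[:,0],1); return np.round([*q,np.degrees(np.arctan(q[0]))],4),np.std(X[:,0]-np.polyval(q,X[:,1])).round(4)
print('far',edge(np.arange(98,118),range(244,283),.045,d,50))
print('near',edge(np.arange(155,130,-1),range(242,279),.045,d,50))
bar=np.r_[150:235,295:360]
print('bar far',edge(np.arange(80,104),bar,.03,Q[:,:,0],125))
print('bar near',edge(np.arange(130,100,-1),bar,.03,Q[:,:,0],125))
for t in('grey_tray','yellow_tray','cell_front','cell_right'):
  for r in finder.place_of('top',t)[:2]: print(t,round(r['score'],2),np.round(r['location'],3))
```

```text
far (array([0.0808, 0.7698, 4.6208]), np.float64(0.0004))
near (array([0.0726, 0.6468, 4.1551]), np.float64(0.0018))Traceback (most recent call last):
  File "<stdin>", line 11, in <module>
  File "<stdin>", line 6, in edge
IndexError: index 0 is out of bounds for axis 0 with size 0
```

Run:
```python
from h import *
eyes.capture('top')
for t in('grey_tray','yellow_tray','cell_front','cell_right'):
  for r in finder.place_of('top',t)[:2]: print(t,round(r['score'],2),np.round(r['location'],3))
print(arm.finish_job())
```

```text
grey_tray 0.74 [ 0.529 -0.221 -0.002]
grey_tray 0.47 [ 0.611  0.392 -0.002]
yellow_tray 0.72 [0.53  0.239 0.   ]
yellow_tray 0.71 [0.206 0.296 0.   ]
cell_right 0.58 [ 0.59  -0.396 -0.003]
the job is handed in; nothing more can be done
None
```

The blue tray lies flat, open side up, with its long side against the stop bar (within about 2 mm as measured by camera); the grey and yellow trays still stand in place, nothing else was seen to move (the front cell, last seen standing, was missed by the final network check), and the job is handed in.

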